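Open the hot stage for loading

TASK

The cooling can stands on the hot stage, and the cold finger under it locks the sample slide shut. Lift the can off (it has a handle for that), keep it upright, stand it on the cork ring beside the stage and let go of it; then take the slide's knob and pull the slide out against its spring until the line engraved across it is level with the tip of the pointer, and finish while still holding it there, so that a pan can be loaded. Leave the other things on the bench where they are.

Things in the scene. Friction and masses are not known exactly. Their poses are not given: they have to be found in the camera images.
- stage: hot stage, fixed: grey box 130 x 90 mm with a white top plate, top 50 mm above the bench. Origin at bench height, mid-width, 55 mm behind its front face; x from front to rear, so the slide comes out along -x. Round port, 26 mm, in the top plate at stage x = -0.020. A scale arm 10 mm wide, top 35 mm above the bench, reaches 93 mm out from the front at stage y = 0.031 to 0.041
- can: cooling can: open aluminium can, 64 mm across, 62 mm high, 0.22 to 0.37 kg, loop handle over its mouth. Origin on its axis at the flat underside (50 mm above the bench at the start); z up, y along the handle's bar. A copper cold finger, 19 mm across, reaches 17 mm below the underside into port and slide, 3 mm free all round: raise it over 17 mm straight up before going sideways
- can_handle (a point): middle of the can's handle: a level black round bar, 14 mm thick and 52 mm long along the can's y, its centre line 100 mm above the can's underside and 38 mm above its rim; take it from above, fingers closing across the bar; same axes as the can
- cork_ring: loose cork ring lying on the bench to the left or to the right of the stage: 84 mm across, 22 mm high, hole 44 mm. Origin on its axis at bench height. The can stands on it with the cold finger in the hole, its underside then 22 mm above the bench. (On the left, keep the wrist clear of the press behind: the ball of its lever reaches forward to x = 0.655, y = 0.285, 0.34 m above the bench)
- sample_slide (a joint): how far the slide is out, in m: 0 fully in (start), stop at 0.085. A spring pulls it in with 2.4 N at 0 and 60 N more per metre (about 6 N at the pointer). The slide is a flat steel tongue, 40 mm wide, its top 39.5 mm above the bench, that reaches 53 mm out of the housing when fully in
- slide_knob (a point): grip point on the slide's knob, an upright ribbed steel post 16 mm across, from 42 to 80 mm above the bench, with a 24 mm flange round its foot, near the slide's front end. The point is on its axis, 66 mm above the bench, 40 mm ahead of the housing when fully in. Pinch it from above with the fingertips above 45 mm. Axes as the stage's: pulling goes along -x
- slide_line (a point): middle of the thin dark line engraved across the top of the slide, 33 mm behind the knob's axis (towards the housing); moves with the slide; x axis as the stage's
- pointer_tip (a point): tip of the pointer, just above the slide's top, 12 mm to the +y side of its middle line. The pointer is a small dark steel clamp with a brass thumbscrew, fixed on the scale arm, at most 43 mm above the bench, 48 to 68 mm ahead of where the line is when the slide is fully in. Axes as the stage's: line and tip are level when they agree along x
- petri_dish: bystander: flat round glass dish with small pans, 60 mm across, 14 mm high, beside the stage on the side where the cork ring is not; origin on its axis at bench height
- seal_tin: bystander: round tin 62 mm across, 30 mm high, back left; origin on its axis at bench height
- ptfe_spool: bystander: flat spool 50 mm across, 14 mm high, front left; origin on its axis at bench height
- vial_2: bystander: small upright vial with a black cap, 15 mm across, 54 mm high, back; origin on its axis at bench height
- tweezers: bystander: black tweezers 155 mm long, lying flat near the front edge; origin at the middle, at bench height
- spatula: bystander: steel micro spatula 180 mm long, lying near the front edge; origin at the middle, at bench height

How it is judged:
On the way, in this order (a step that is already met when the one before it is completed fails the run):
1. the can is lifted clear of the stage, the cold finger out of the port (height (world z) of can above 0.069 m and contact force between can and stage below 0.1 N), for 0.1 s.
2. the can stands upright on the cork ring, let go, the slide still in (horizontal distance between can and cork_ring below 0.013 m and height (world z) of can between 0.018 and 0.026 m and angle between can's own z axis and vertical below 0.08 rad and contact force between the fingers and can below 0.1 N and value of joint sample_slide below 0.01 m), for 0.2 s.
At the end, for the whole second after the job is handed in: the slide is out so that its line is within 3 mm of the pointer tip along the slide, still, held there by the fingers (more than 1.5 N); the can stands untouched and at rest on the cork ring, within 13 mm of its middle, underside 18 to 26 mm above the bench, tilted less than 0.08 rad (x of slide_line in the frame of pointer_tip between -0.003 and 0.003 m and contact force between the fingers and sample_slide above 1.5 N and velocity of joint sample_slide between -0.01 and 0.01 m/s and contact force between can and sample_slide below 0.1 N and contact force between each of the arm, the fingers and can below 0.1 N and horizontal distance between can and cork_ring below 0.013 m and height (world z) of can between 0.018 and 0.026 m and angle between can's own z axis and vertical below 0.08 rad and linear speed of can below 0.02 m/s); the arm keeps its last pose, push and grip.
It fails at once if the can is tipped (more than 0.45 rad) (angle between can's own z axis and vertical above 0.45 rad).
It fails at once if a bystander is moved more than 30 mm (distance of any of petri_dish, seal_tin, ptfe_spool, vial_2, tweezers, spatula from where it was at the start of the episode above 0.03 m).
It also fails if it takes over 48 s, if anything falls off the work surface, if the arm or the gripper's body presses on something with over 40 N, if the wrist force passes 120 N, or if a joint passes its speed limit or range.

ROBOT

A 6-joint arm with a two-finger parallel gripper is mounted at the origin on a cart in front of the work surface, level with it; the furniture and walls round the work are solid. World frame = base frame: x ahead of the robot, y to its left, z up, the work surface at z = 0. Lengths are in m, angles in rad, forces in N, time in s.
With the tool pointing down it reaches from about 0.375 to 0.975 m from the base axis. Payload 3.8 kg.
Tool frame: the origin (TCP) lies midway between the tips of the shut fingers; the grasp point (between the pads) lies 19 mm behind it; z points along the fingers, y is the line along which they close (so a half turn about z gives the same grasp; the last joint's range is limited). The gripper opens to 88 mm and grips with 3 to 60 N. Pads are 18 mm wide; open, the fingers measure 123 mm over their backs; the gripper's body (75 mm by 187 mm) begins 45 mm behind the grasp point.
Start: joints at [-1.18, 0.264, 1.604, -0, 1.274, -0.037], TCP at [0.28, -0.614, 0.239] pointing down, gripper open.
Joint ranges: [-2.63, 2.63], [-0.94, 2.18], [0.31, 2.57], [-1.31, 4.45], [0, 2.66], [-2.55, 2.55]. Speed limits (rad/s): [2.57, 2.57, 3.14, 3.14, 3.14, 3.14].

INTERFACE

Orientations are given as a unit quaternion [w, x, y, z].
In Python, from station import env gives the robot as it stands. The module is installed in compiled form; this text tells all that it offers.
- The arm moves only by the tool drive_tool, never from a script. Its arguments are lists of equal length, an entry for each row: "dp": the shift along the tool's x, y, z each as a share of 30 mm, from -1 to 1, a list of three; "dr": the turn, a rotation vector about the tool's x, y, z each as a share of pi/2 rad, from -1 to 1, a list of three. A call has 1 to 10 rows; each row shifts and turns the commanded pose from where the row before left it, along the tool's axes as they then stand; what a row does not reach is not made up. A row lasts 1/10 s, in which the tool goes at most 50 mm and 8.59 degrees, less where a joint would pass 70% of its speed; a pose out of reach is approached as far as the arm can. A call with a number of a shift or a turn outside -1 to 1 is refused whole. A call with a gripper value outside its range is refused whole. "jaw" is the closure, from 0 (fully open) to 1 (shut), set as the call begins (left out, the last holds). The fingers move at their own pace and stop on an object; "newtons" is the grip in N (left out, the last holds). Time passes only in rows, so rows that do not move let the fingers close. It gives the time, the measured TCP pose, the force, the opening and the grip force at its end, in the units of the state.
- env.state(): the state, without advancing time (a new reading comes with each control period).
- env.get_image(name): name is "side" or "top" or "wrist"; returns the picture (480x640x3 uint8, blue, green, red); there is no depth.
- env.camera_params(name): a dict with "fov_y" (degrees; the focal length in pixels is half the picture's height over the tangent of half this angle, whatever the lens; pixels are square), "cx", "cy" (the principal point, pixels), "xyz" and "orientation" of the camera in the world; the wrist camera has in their place "tool_from_camera" (4x4, takes a point from camera to tool coordinates, whose origin is the TCP and whose axes are the flange's). Camera axes: x right, y down, z forward; pixel columns grow to the right and rows downward; lengths in m; the calibration is good to about 2 mm. A picture is of the moment at which its call begins: read the wrist's pose just before it. camera_params takes no time and is no camera call.
- env.finish_job(): hands the job in; it is judged then, once.
The state is a dict: "t": time; "qpos": joint angles; "joint_velocities": joint speeds; "joint_torque": joint torques, N m; "tcp_pos": TCP position; "tool_rot": TCP orientation; "wrist_force": force on the tool from outside, world axes, zero at the start; "moment": the same for the moment, N m; "width": opening from 0.0 (shut) to 1.0 (fully open); "gripper_force": force on a finger pad.
Only numpy, scipy, OpenCV 4.12 (cv2) and the standard library are available. Lean on these libraries where they do the work, as an engineer would, in place of code of your own. Each camera call takes 0.05 s, during which the arm holds its last target. There are 200 camera calls.

## Working session

There is one attempt and no reset: what is moved stays moved. The work goes in short steps, Python scripts to look and compute and a tool call to move; the robot and the scene stay as the last step left them, time stands still between calls to the robot, and variables do not carry over. Pictures are saved under pics/ and viewed, at most 10 in all, crops included, and the job is handed in when it is done.

Besides the shell and the picture viewer there is one more tool, called after "Emit:" in YAML: its name, and indented under it one key for each argument. drive_tool: Moves the arm, as the interface text tells. Its arguments: {"type":"object","properties":{"dp":{"type":"array"},"dr":{"type":"array"},"jaw":{"type":"number"},"newtons":{"type":"number"}},"required":["dp","dr"]}

```bash
mkdir -p pics; cat > h.py <<'E'
import numpy as np,cv2
from scipy.spatial.transform import Rotation as R
from station import env
def q2R(q): return R.from_quat([q[1],q[2],q[3],q[0]]).as_matrix()
def cam(name,st=None):
    p=env.camera_params(name); f=240/np.tan(np.radians(p['fov_y'])/2)
    if name=='wrist':
        st=st or env.state(); T=np.array(p['tool_from_camera']); Rt=q2R(st['tool_rot'])
        return f,p['cx'],p['cy'],Rt@T[:3,:3],Rt@T[:3,3]+np.array(st['tcp_pos'])
    return f,p['cx'],p['cy'],q2R(p['orientation']),np.array(p['xyz'])
def ray(c,u,v):
    d=c[3]@np.array([(u-c[1])/c[0],(v-c[2])/c[0],1]); return c[4],d/np.linalg.norm(d)
def onz(c,u,v,z):
    o,d=ray(c,u,v); return o+d*(z-o[2])/d[2]
def proj(c,P):
    q=c[3].T@(np.array(P)-c[4]); return c[1]+c[0]*q[0]/q[2],c[2]+c[0]*q[1]/q[2]
def two(c1,p1,c2,p2):
    o1,d1=ray(c1,*p1);o2,d2=ray(c2,*p2)
    s=np.linalg.lstsq(np.c_[d1,-d2],o2-o1,rcond=None)[0]
    a,b=o1+s[0]*d1,o2+s[1]*d2; return (a+b)/2,np.linalg.norm(a-b)
E
python3 - <<'E'
from h import *
for n in('top','side'):
    cv2.imwrite(f'pics/{n}0.png',env.get_image(n)); p=env.camera_params(n);print(n,p,cam(n)[3].round(2).tolist())
print(env.camera_params('wrist'));s=env.state();print(s)
E
```

```text
top {'fov_y': 54.96388157948938, 'cx': 326.153103295174, 'cy': 231.8644666736721, 'xyz': array([0.44982679, 0.12198016, 1.10316401]), 'orientation': array([ 0.04441241, -0.69775664,  0.71305268, -0.05214486])} [[-0.02, -0.99, 0.14], [-1.0, 0.02, -0.01], [0.01, -0.14, -0.99]]
side {'fov_y': 51.034427948618735, 'cx': 318.42259165407086, 'cy': 228.0102757171253, 'xyz': array([ 0.85635991, -0.57060648,  1.02735474]), 'orientation': array([-0.33532801,  0.92042208,  0.18924085, -0.06757383])} [[0.92, 0.3, -0.25], [0.39, -0.7, 0.59], [0.0, -0.64, -0.77]]
{'fov_y': 66.22391085960224, 'cx': 320.4438752800139, 'cy': 238.362018017157, 'tool_from_camera': array([[-6.59966993e-04, -9.54213746e-01, -2.99124877e-01,
         7.66713071e-02],
       [ 9.99999768e-01, -5.78607366e-04, -3.60557564e-04,
        -1.57268951e-03],
       [ 1.70973127e-04, -2.99125046e-01,  9.54213906e-01,
        -1.45698066e-01],
       [ 0.00000000e+00,  0.00000000e+00,  0.00000000e+00,
         1.00000000e+00]])}
{'t': 0.1, 'qpos': array([-1.17991225e+00,  2.64710329e-01,  1.60521776e+00, -4.52131032e-05,
        1.27371313e+00, -3.68940623e-02]), 'joint_velocities': array([ 0.00104185, -0.00433362, -0.00269266,  0.0008399 , -0.00161417,
        0.00021531]), 'joint_torque': array([ 3.00675811e-04, -5.03616178e+01, -3.58072221e+01,  7.31173041e-02,
        2.33826810e-02, -5.36618370e-05]), 'tcp_pos': array([ 0.27976869, -0.61358928,  0.23750123]), 'tool_rot': array([-1.00447363e-03,  9.77210884e-01,  2.12268319e-01, -2.01619326e-04]), 'wrist_force': array([-0.31238502, -0.23194461,  0.02602984]), 'moment': array([ 0.00205725, -0.02839607,  0.02538769]), 'gripper_force': 0.0, 'width': 0.9996132925546034}
```

View pics/top0.png

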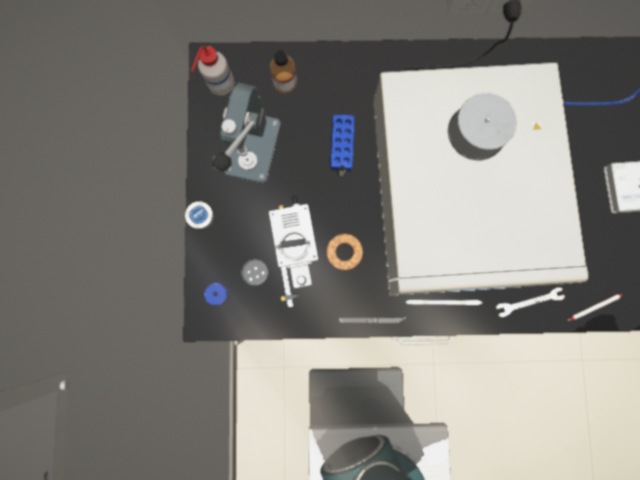

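View pics/side0.png

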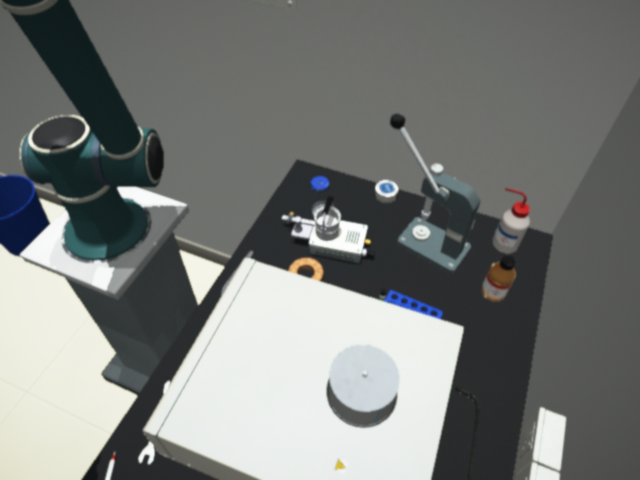

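The top view shows the stage near (294,235), the can's black bar near (293,243), the cork ring on the right at (345,252), the petri dish at (255,272), the knob at about (301,281) and the pointer at about (289,297). The large white box stands right of the ring.

```bash
python3 - <<'E'
from h import *
ct,cs=cam('top'),cam('side'); I=cv2.imread('pics/top0.png');hsv=cv2.cvtColor(I,cv2.COLOR_BGR2HSV)
def rp(x): return np.round(x,4).tolist()
m=cv2.inRange(hsv,(5,120,120),(22,255,255));m[:,:325]=0;m[:,365:]=0;m[:230]=0;m[275:]=0
pts=cv2.findNonZero(m);(e,ax,a)=cv2.fitEllipse(cv2.convexHull(pts));print('cork px',e,ax,rp(onz(ct,*e,.022)))
print('stage corners',[rp(onz(ct,u,v,.05)) for u,v in((269,209),(309,205),(317,262),(276,267))])
print('handle',rp(onz(ct,294,243,.15)),'knob',rp(onz(ct,301,281,.08)),'ptr',rp(onz(ct,289,297,.04)))
print('two handle',two(ct,(294,243),cs,(328,205)))
print('box left edge near',two(ct,(383,66),cs,(463,325)),two(ct,(390,280),cs,(253,260)),two(ct,(586,270),cs,(150,435)))
for n,(u,v) in dict(petri=(255,272)).items(): print(n,rp(onz(ct,u,v,.014)))
cv2.imwrite('pics/c1.png',cv2.resize(I[195:315,235:395],(800,600),interpolation=cv2.INTER_CUBIC))
E
```

```text
Traceback (most recent call last):
cv2.error: OpenCV(4.12.0) /io/opencv/modules/imgproc/src/convhull.cpp:143: error: (-215:Assertion failed) total >= 0 && (depth == CV_32F || depth == CV_32S) in function 'convexHull'
```

```bash
python3 - <<'E'
from h import *
ct,cs=cam('top'),cam('side'); I=cv2.imread('pics/top0.png');hsv=cv2.cvtColor(I,cv2.COLOR_BGR2HSV)
def rp(x): return np.round(x,4).tolist()
print(I.shape,hsv[252,330:362:4].tolist())
m=cv2.inRange(hsv,(3,70,60),(28,255,255));m[:,:322]=0;m[:,368:]=0;m[:230]=0;m[275:]=0
pts=cv2.findNonZero(m)
(e,ax,a)=cv2.fitEllipse(cv2.convexHull(pts));print('cork px',e,ax,rp(onz(ct,*e,.022)))
print('stage corners',[rp(onz(ct,u,v,.05)) for u,v in((269,209),(309,205),(317,262),(276,267))])
print('handle',rp(onz(ct,294,243,.15)),'knob',rp(onz(ct,301,281,.08)),'ptr',rp(onz(ct,289,297,.04)))
print('two handle',two(ct,(294,243),cs,(328,205)))
print('box',two(ct,(383,66),cs,(463,325)),two(ct,(390,280),cs,(253,260)),two(ct,(586,270),cs,(150,435)))
print('petri',rp(onz(ct,255,272,.014)))
cv2.imwrite('pics/c1.png',cv2.resize(I[195:315,235:395],(800,600),interpolation=cv2.INTER_CUBIC))
E
```

```text
(480, 640, 3) [[16, 108, 231], [14, 112, 203], [15, 7, 71], [20, 11, 70], [15, 8, 68], [0, 8, 66], [14, 113, 173], [15, 115, 220]]
cork px (344.2863464355469, 251.4968719482422) (37.035057067871094, 37.3870849609375) [0.5509, 0.0669, 0.022]
stage corners [[0.6508, 0.24, 0.05], [0.6583, 0.1472, 0.05], [0.5255, 0.1313, 0.05], [0.5162, 0.2248, 0.05]]
handle [0.5588, 0.1774, 0.15] knob [0.4822, 0.1671, 0.08] ptr [0.4478, 0.1967, 0.04]
two handle (array([0.5604141 , 0.17825471, 0.15238476]), np.float64(0.004184300152499795))
box (array([ 0.92883444, -0.02119565,  0.17389418]), np.float64(0.00915145742298746)) (array([ 0.47411148, -0.02321388,  0.13994856]), np.float64(0.00989261706271381)) (array([ 0.48880141, -0.42581501,  0.15264942]), np.float64(0.0019010653592325532))
petri [0.5078, 0.2778, 0.014]
```

View pics/c1.png

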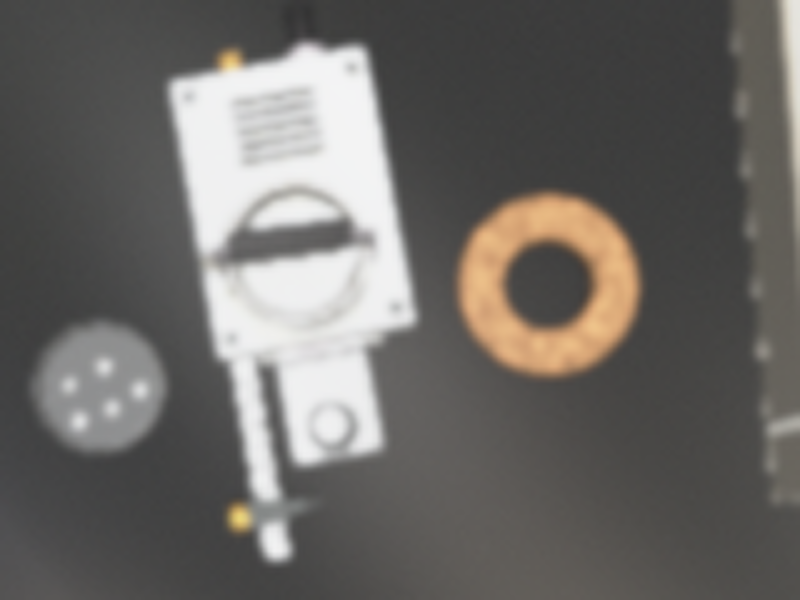

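The crop (5x, origin (235,195)) shows the stage turned about 7–10°, the bar from (232,247) to (352,232), the knob at (332,425), the pointer tip at about (318,500), and the cork ring centred at (549,285). Next I move above the handle for a close look.

Emit:
drive_tool:
  dp:
    - [0.5,-0.5,-0.1]
    - [1,-1,-0.1]
    - [1,-1,-0.1]
    - [1,-1,-0.1]
    - [1,-1,-0.1]
    - [1,-1,0]
    - [1,-1,0]
    - [1,-1,0]
    - [1,-1,0]
    - [1,-1,0]
  dr:
    - [0,0,0]
    - [0,0,0]
    - [0,0,0]
    - [0,0,0]
    - [0,0,0]
    - [0,0,0]
    - [0,0,0]
    - [0,0,0]
    - [0,0,0]
    - [0,0,0]
  jaw: 0

```text
t: 1.1
tcp_pos: [0.4211, -0.2348, 0.2534]
tool_rot: [-0.0, 0.977, 0.212, -0.0]
wrist_force: [0.8, -0.3, 0.2]
width: 1.002
gripper_force: 0.0
```

Emit:
drive_tool:
  dp:
    - [1,-1,0]
    - [1,-1,0]
    - [1,-1,0]
    - [1,-1,0]
    - [1,-1,0]
    - [1,-1,0]
    - [1,-1,0]
    - [1,-1,0]
    - [0.9,-0.9,0]
    - [0.5,-0.6,0]
  dr:
    - [0,0,0]
    - [0,0,0]
    - [0,0,0]
    - [0,0,0]
    - [0,0,0]
    - [0,0,0]
    - [0,0,0]
    - [0,0,0]
    - [0,0,0]
    - [0,0,0]

```text
t: 2.1
tcp_pos: [0.5598, 0.1423, 0.2531]
tool_rot: [-0.0, 0.977, 0.213, -0.0]
wrist_force: [0.5, 0.2, -0.6]
width: 1.001
gripper_force: 0.0
```

Emit:
drive_tool:
  dp:
    - [0,0,0]
    - [0,0,0]
    - [0,0,0]
    - [0,0,0]
    - [0,0,0]
    - [0,0,0]
    - [0,0,0]
    - [0,0,0]
    - [0,0,0]
    - [0,0,0]
  dr:
    - [0,0,-0.09]
    - [0,0,-0.09]
    - [0,0,-0.09]
    - [0,0,-0.09]
    - [0,0,-0.09]
    - [0,0,-0.09]
    - [0,0,-0.09]
    - [0,0,-0.09]
    - [0,0,-0.085]
    - [0,0,0]

```text
t: 3.1
tcp_pos: [0.5591, 0.1396, 0.2531]
tool_rot: [-0.0, 0.663, 0.749, -0.0]
wrist_force: [0.2, -1.3, 0.0]
width: 1.001
gripper_force: 0.0
```

```bash
python3 - <<'E'
from h import *
import json
s=env.state();c=cam('wrist',s);I=env.get_image('wrist');cv2.imwrite('pics/w1.png',I)
np.savez('w1.npz',R=c[3],o=c[4],k=c[:3])
print(s['t'],s['tcp_pos'],q2R(s['tool_rot']).round(3).tolist(),s['qpos'].round(2))
E
```

```text
3.1 [0.5590669  0.13963081 0.25312548] [[-0.122, 0.993, -0.001], [0.993, 0.122, -0.0], [-0.0, -0.001, -1.0]] [0.2  0.07 1.8  0.   1.27 0.08]
```

View pics/w1.png

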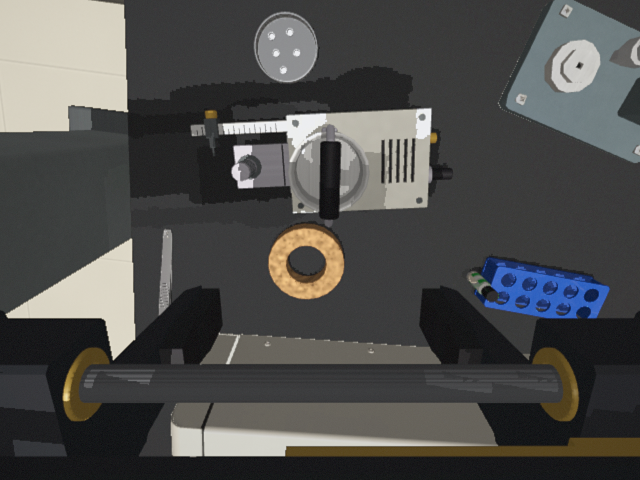

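The wrist view shows the bar at about (330,180), the cork ring at (306,262), the knob's top at about (241,171), the pointer tip at (213,153), and the stage plate corners near (287,115), (432,108), (429,206) and (293,213).

```bash
python3 - <<'E'
from h import *
z=np.load('w1.npz');c=(*z['k'],z['R'],z['o']);I=cv2.imread('pics/w1.png');hsv=cv2.cvtColor(I,cv2.COLOR_BGR2HSV)
def rp(x): return np.round(x,4).tolist()
roi=I[136:224,312:348].max(2); m=np.uint8(roi<45)*255
n,l,st,ce=cv2.connectedComponentsWithStats(m);k=1+st[1:,4].argmax();p=cv2.findNonZero(np.uint8(l==k))+np.array([312,136])
(cx,cy),wh,a=cv2.minAreaRect(p);print('bar',(cx,cy),wh,a)
b=cv2.boxPoints(((cx,cy),wh,a)); b=b[b[:,1].argsort()]
e1,e2=onz(c,*b[:2].mean(0),.15),onz(c,*b[2:].mean(0),.15);print('bar ends',rp(e1),rp(e2),'mid',rp((e1+e2)/2),'len',np.linalg.norm(e1-e2),'yaw of can y-90',np.degrees(np.arctan2(*(e1-e2)[[1,0]]))-90)
m=cv2.inRange(hsv,(3,70,90),(28,255,255));m[:218]=0;m[305:]=0;m[:,:255]=0;m[:,355:]=0
# hole of the ring: inner contour of the top face
cs,h=cv2.findContours(m,cv2.RETR_CCOMP,cv2.CHAIN_APPROX_NONE)
for q,hh in zip(cs,h[0]):
    if cv2.contourArea(q)>300:
        e,ax,a=cv2.fitEllipse(q);d=np.array([onz(c,*t[0],.022) for t in q]);print('ring',hh[3],e,ax,rp(onz(c,*e,.022)),(np.ptp(d,0)).round(4))
C=[onz(c,u,v,.05) for u,v in((287,115),(432,108),(429,206),(293,213))];print('corners',[rp(x) for x in C])
print('yaw stage',[np.degrees(np.arctan2(*(C[i]-C[j])[[1,0]])) for i,j in((1,0),(2,3))],'sizes',np.linalg.norm(C[1]-C[0]),np.linalg.norm(C[0]-C[3]))
print('knob',rp(onz(c,241,171,.08)),'tip',rp(onz(c,213,153,.041)))
cv2.imwrite('pics/c2.png',cv2.resize(I[90:230,180:320],(600,600),interpolation=cv2.INTER_CUBIC))
E
```

```text
bar (329.3300476074219, 180.1202850341797) (19.49247932434082, 78.02545928955078) 1.5911403894424438
bar ends [0.556, 0.2072, 0.15] [0.5612, 0.1549, 0.15] mid [0.5586, 0.181, 0.15] len 0.052630084594693205 yaw of can y-90 5.76130234942724
ring -1 (305.7803039550781, 263.0097351074219) (71.20682525634766, 75.81307220458984) [0.5497, 0.0704, 0.022] [0.0839 0.0842 0.    ]
ring 2 (306.1231994628906, 263.0989685058594) (35.14147186279297, 40.19682693481445) [0.55, 0.0703, 0.022] [0.044  0.0441 0.    ]
corners [[0.5173, 0.2209, 0.05], [0.6454, 0.2424, 0.05], [0.6613, 0.1544, 0.05], [0.5316, 0.1316, 0.05]]
yaw stage [np.float64(9.557762992854908), np.float64(9.980903088291962)] sizes 0.12990350273242177 0.09043586480661804
knob [0.485, 0.1704, 0.08] tip [0.4499, 0.1783, 0.041]
```

View pics/c2.png

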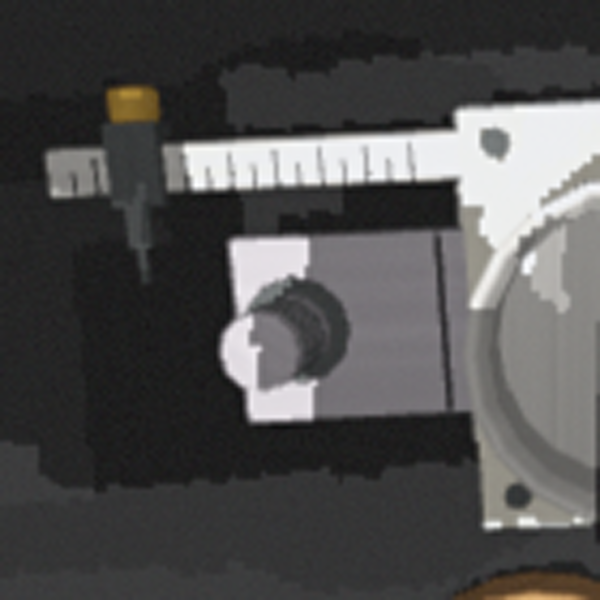

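Sizes check out: stage 130×90, ring 84/44, bar 52 mm. The knob, port and can also agree with the geometry. Now I grasp the handle.

Emit:
drive_tool:
  dp:
    - [0.7,0.08,0]
    - [0.69,0.08,0.5]
    - [0,0,1]
    - [0,0,1]
    - [0,0,0.8]
    - [0,0,0.5]
    - [0,0,0.27]
    - [0,0,0]
    - [0,0,0]
  dr:
    - [0,0,0.013]
    - [0,0,0]
    - [0,0,0]
    - [0,0,0]
    - [0,0,0]
    - [0,0,0]
    - [0,0,0]
    - [0,0,0]
    - [0,0,0]

```text
t: 4.05
tcp_pos: [0.5604, 0.1818, 0.1327]
tool_rot: [0.0, 0.671, 0.742, 0.001]
wrist_force: [-0.3, -0.4, -0.0]
width: 1.001
gripper_force: 0.0
```

Emit:
drive_tool:
  dp:
    - [0,0,0]
    - [0,0,0]
    - [0,0,0]
    - [0,0,0]
    - [0,0,0]
    - [0,0,0]
    - [0,0,0]
    - [0,0,0]
  dr:
    - [0,0,0]
    - [0,0,0]
    - [0,0,0]
    - [0,0,0]
    - [0,0,0]
    - [0,0,0]
    - [0,0,0]
    - [0,0,0]
  jaw: 1
  newtons: 40

```text
t: 4.85
tcp_pos: [0.5596, 0.1816, 0.1316]
tool_rot: [-0.0, 0.67, 0.742, -0.0]
wrist_force: [-0.5, 0.3, 0.7]
width: 0.299
gripper_force: 0.0
```

Emit:
drive_tool:
  dp:
    - [0,0,0]
    - [0,0,0]
    - [0,0,0]
    - [0,0,0]
    - [0,0,0]
    - [0,0,0]
  dr:
    - [0,0,0]
    - [0,0,0]
    - [0,0,0]
    - [0,0,0]
    - [0,0,0]
    - [0,0,0]

```text
t: 5.45
tcp_pos: [0.5597, 0.1817, 0.1316]
tool_rot: [0.0, 0.67, 0.742, 0.0]
wrist_force: [1.2, 0.5, -0.9]
width: 0.138
gripper_force: 39.7
```

Emit:
drive_tool:
  dp:
    - [0,0,-0.1]
    - [0,0,-0.2]
    - [0,0,-0.25]
    - [0,0,-0.25]
    - [0,0,-0.25]
    - [0,0,-0.15]
    - [0,0,0]
    - [0,0,0]
    - [0,0,0]
  dr:
    - [0,0,0]
    - [0,0,0]
    - [0,0,0]
    - [0,0,0]
    - [0,0,0]
    - [0,0,0]
    - [0,0,0]
    - [0,0,0]
    - [0,0,0]

```text
t: 6.35
tcp_pos: [0.5593, 0.1816, 0.1672]
tool_rot: [-0.0, 0.67, 0.742, -0.0]
wrist_force: [0.2, 0.7, -2.7]
width: 0.137
gripper_force: 39.9
```

```bash
python3 - <<'E'
from h import *
s=env.state();print(s['tcp_pos'],s['wrist_force'],s['gripper_force'],q2R(s['tool_rot']).round(3).tolist(),env.state()['t'])
E
```

```text
[0.55927694 0.18156651 0.16718793] [ 0.18240916  0.67835714 -2.70987415] 39.88583788275719 [[-0.101, 0.995, -0.001], [0.995, 0.101, -0.0], [-0.0, -0.001, -1.0]] 6.35
```

Emit:
drive_tool:
  dp:
    - [-0.2,-0.037,0]
    - [-0.4,-0.074,0]
    - [-0.6,-0.11,0]
    - [-0.7,-0.13,0]
    - [-0.7,-0.13,0]
    - [-0.55,-0.1,0]
    - [-0.35,-0.064,0]
    - [-0.15,-0.028,0]
    - [0,0,0]
    - [0,0,0]
  dr:
    - [0,0,0]
    - [0,0,0]
    - [0,0,0]
    - [0,0,0]
    - [0,0,0]
    - [0,0,0]
    - [0,0,0]
    - [0,0,0]
    - [0,0,0]
    - [0,0,0]

```text
t: 7.35
tcp_pos: [0.5507, 0.0711, 0.1677]
tool_rot: [-0.0, 0.671, 0.742, 0.0]
wrist_force: [0.4, -0.3, -2.2]
width: 0.139
gripper_force: 39.9
```

Emit:
drive_tool:
  dp:
    - [0,0,0.2]
    - [0,0,0.3]
    - [0,0,0.35]
    - [0,0,0.35]
    - [0,0,0.3]
    - [0,0,0.2]
    - [0,0,0.1]
    - [0,0,0]
    - [0,0,0]
    - [0,0,0]
  dr:
    - [0,0,0]
    - [0,0,0]
    - [0,0,0]
    - [0,0,0]
    - [0,0,0]
    - [0,0,0]
    - [0,0,0]
    - [0,0,0]
    - [0,0,0]
    - [0,0,0]

```text
t: 8.35
tcp_pos: [0.5511, 0.0707, 0.1142]
tool_rot: [0.0, 0.671, 0.742, 0.0]
wrist_force: [-0.1, -0.5, -2.2]
width: 0.144
gripper_force: 39.9
```

```bash
python3 - <<'E'
from h import *
s=env.state();print(s['tcp_pos'],s['wrist_force'],s['moment'])
c=cam('wrist',s);cv2.imwrite('pics/w2.png',env.get_image('wrist'));print(proj(c,(.55,.0704,.022)),proj(c,(.55,.0704,.05)))
E
```

```text
[0.55106945 0.07071477 0.11420995] [-0.10977644 -0.50640321 -2.17125099] [ 0.00683683 -0.06050401  0.03921135]
(np.float64(320.6734978607678), np.float64(244.5262613631997)) (np.float64(320.73372302301635), np.float64(259.00966246225573))
```

View pics/w2.png

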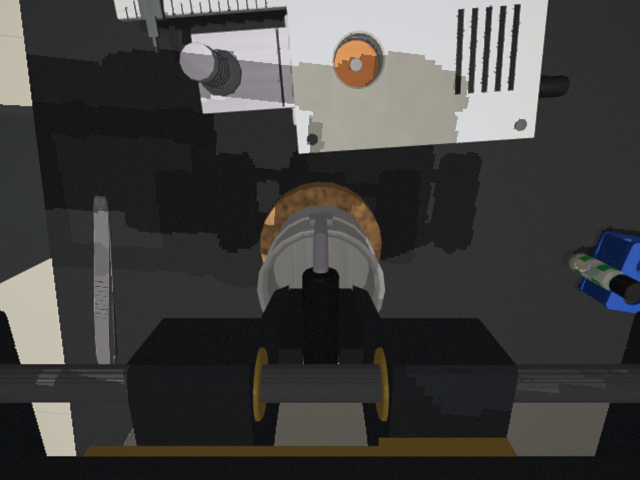

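The can hangs centred over the ring (axis about column 321), upright, with the finger in the hole. I set it down.

Emit:
drive_tool:
  dp:
    - [0,0,0.1]
    - [0,0,0.1]
    - [0,0,0.08]
    - [0,0,0.05]
    - [0,0,0.03]
    - [0,0,0]
    - [0,0,0]
  dr:
    - [0,0,0]
    - [0,0,0]
    - [0,0,0]
    - [0,0,0]
    - [0,0,0]
    - [0,0,0]
    - [0,0,0]

```text
t: 9.1
tcp_pos: [0.5508, 0.0708, 0.1036]
tool_rot: [0.0, 0.67, 0.742, 0.0]
wrist_force: [-3.4, 0.4, 5.2]
width: 0.139
gripper_force: 39.2
```

Seated, with the force reversed at the expected height. Release.

Emit:
drive_tool:
  dp:
    - [0,0,-0.01]
    - [0,0,0]
    - [0,0,0]
    - [0,0,0]
    - [0,0,0]
    - [0,0,0]
    - [0,0,0]
    - [0,0,0]
    - [0,0,0]
  dr:
    - [0,0,0]
    - [0,0,0]
    - [0,0,0]
    - [0,0,0]
    - [0,0,0]
    - [0,0,0]
    - [0,0,0]
    - [0,0,0]
    - [0,0,0]
  jaw: 0.4

```text
t: 10.0
tcp_pos: [0.5506, 0.0707, 0.1031]
tool_rot: [0.0, 0.67, 0.742, -0.0]
wrist_force: [-0.7, -0.3, 1.5]
width: 0.603
gripper_force: 0.0
```

Emit:
drive_tool:
  dp:
    - [0,0,-0.3]
    - [0,0,-0.6]
    - [0,0,-1]
    - [0,0,-1]
    - [0,0,-0.6]
    - [0,0,0]
    - [0,0,0]
  dr:
    - [0,0,0]
    - [0,0,0]
    - [0,0,0]
    - [0,0,0]
    - [0,0,0]
    - [0,0,0]
    - [0,0,0]

```text
t: 10.7
tcp_pos: [0.5507, 0.0707, 0.2085]
tool_rot: [0.0, 0.671, 0.742, 0.0]
wrist_force: [-1.1, -0.5, -0.6]
width: 0.595
gripper_force: 0.0
```

```bash
python3 - <<'E'
from h import *
s=env.state();print(s['tcp_pos'],s['width'],s['wrist_force'],q2R(s['tool_rot']).round(3)[:,1])
c=cam('wrist',s);cv2.imwrite('pics/w3.png',env.get_image('wrist'));np.savez('w3.npz',R=c[3],o=c[4],k=c[:3])
z=np.load('w1.npz');c=(*z['k'],z['R'],z['o']);a=np.radians(9.77);A=np.array([np.cos(a),np.sin(a),0])
t,l=onz(c,214.3,156,.0405),onz(c,283.4,165.1,.0395);print(t,l,'travel',(l-t)@A)
E
```

```text
[0.55068298 0.0706792  0.20846421] 0.5954532207426197 [-1.08133282 -0.46127055 -0.60737364] [0.995 0.101 0.001]
[0.45105509 0.17563451 0.0405    ] [0.51718891 0.17496358 0.0395    ] travel 0.0650608181837681
```

View pics/w3.png

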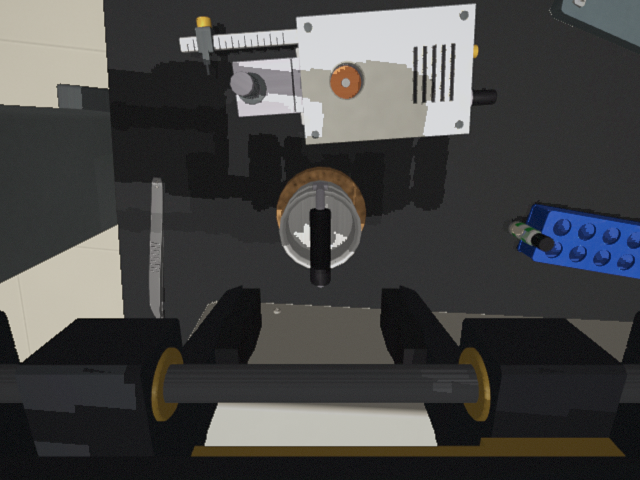

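The can stands upright and released on the ring. The line must travel about 65 mm, within the stated 48–68. Next I go over the knob with the jaw part closed.

Emit:
drive_tool:
  dp:
    - [0.5,-0.26,0]
    - [0.8,-0.42,0]
    - [0.9,-0.47,0]
    - [0.8,-0.42,0]
    - [0.51,-0.28,0]
    - [0,0,0]
    - [0,0,0]
  dr:
    - [0,0,0]
    - [0,0,0]
    - [0,0,0]
    - [0,0,0]
    - [0,0,0]
    - [0,0,-0.044]
    - [0,0,0]
  jaw: 0.59

```text
t: 11.45
tcp_pos: [0.4828, 0.1708, 0.2066]
tool_rot: [-0.001, 0.644, 0.765, -0.001]
wrist_force: [-0.3, -0.0, -0.5]
width: 0.411
gripper_force: 0.0
```

Emit:
drive_tool:
  dp:
    - [0,0,0.5]
    - [0,0,1]
    - [0,0,1]
    - [0,0,0.8]
    - [0,0,0]
    - [0,0,0]
  dr:
    - [0,0,0]
    - [0,0,0]
    - [0,0,0]
    - [0,0,0]
    - [0,0,0]
    - [0,0,0]

```text
t: 12.05
tcp_pos: [0.4839, 0.1694, 0.108]
tool_rot: [-0.001, 0.645, 0.764, -0.001]
wrist_force: [1.5, 0.3, 0.7]
width: 0.413
gripper_force: 0.0
```

```bash
python3 - <<'E'
from h import *
s=env.state();print(s['t'],s['tcp_pos'],s['width'],q2R(s['tool_rot']).round(3)[:,1])
c=cam('wrist',s);cv2.imwrite('pics/w4.png',env.get_image('wrist'));np.savez('w4.npz',R=c[3],o=c[4],k=c[:3]);print(proj(c,(.485,.17,.08)))
E
```

```text
12.05 [0.48385753 0.16940014 0.10795063] 0.41296790514674536 [ 0.986  0.168 -0.003]
(np.float64(325.3919174199538), np.float64(282.904746445574))
```

View pics/w4.png

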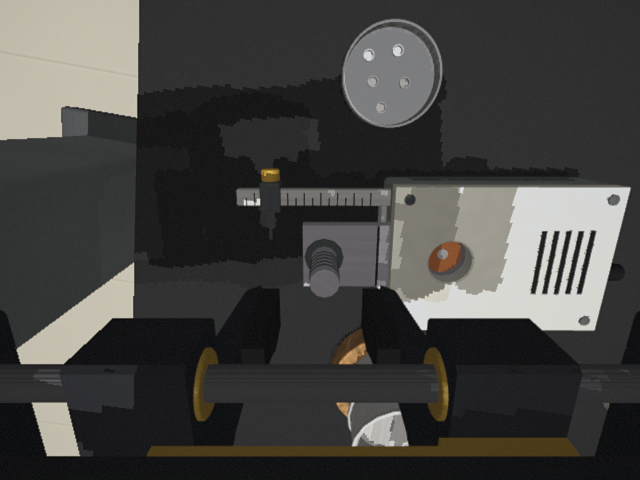

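The knob's top is at (324,283), where I predicted it, between the fingertips. The line is at about column 378 and the pointer tip at about (271,238). I descend and pinch.

Emit:
drive_tool:
  dp:
    - [0,0,0.4]
    - [0,0,0.6]
    - [0,0,0.5]
    - [0,0,0.3]
    - [0,0,0.17]
    - [0,0,0]
  dr:
    - [0,0,0]
    - [0,0,0]
    - [0,0,0]
    - [0,0,0]
    - [0,0,0]
    - [0,0,0]

```text
t: 12.7
tcp_pos: [0.4846, 0.1698, 0.0497]
tool_rot: [-0.0, 0.644, 0.765, -0.0]
wrist_force: [0.4, 0.2, -0.1]
width: 0.414
gripper_force: 0.0
```

Emit:
drive_tool:
  dp:
    - [0,0,0]
    - [0,0,0]
    - [0,0,0]
    - [0,0,0]
    - [0,0,0]
    - [0,0,0]
    - [0,0,0]
  dr:
    - [0,0,0]
    - [0,0,0]
    - [0,0,0]
    - [0,0,0]
    - [0,0,0]
    - [0,0,0]
    - [0,0,0]
  jaw: 1
  newtons: 40

```text
t: 13.4
tcp_pos: [0.4856, 0.1701, 0.0507]
tool_rot: [0.0, 0.644, 0.765, 0.001]
wrist_force: [0.7, -0.0, 4.0]
width: 0.166
gripper_force: 40.0
```

Emit:
drive_tool:
  dp:
    - [0,-0.15,0]
    - [0,-0.25,0]
    - [0,-0.3,0]
    - [0,-0.3,0]
    - [0,-0.3,0]
    - [0,-0.3,0]
    - [0,-0.25,0]
    - [0,-0.15,0]
    - [0,0,0]
    - [0,0,0]
  dr:
    - [0,0,0]
    - [0,0,0]
    - [0,0,0]
    - [0,0,0]
    - [0,0,0]
    - [0,0,0]
    - [0,0,0]
    - [0,0,0]
    - [0,0,0]
    - [0,0,0]

```text
t: 14.4
tcp_pos: [0.426, 0.16, 0.0507]
tool_rot: [0.001, 0.644, 0.765, 0.001]
wrist_force: [5.4, 2.3, 4.3]
width: 0.169
gripper_force: 40.0
```

```bash
python3 - <<'E'
from h import *
s=env.state();print(s['t'],s['tcp_pos'],s['width'],s['wrist_force'],s['gripper_force'],q2R(s['tool_rot']).round(3)[:,1])
print('moved',np.linalg.norm((s['tcp_pos']-np.array([.4856,.1701,.0507]))[:2]))
c=cam('wrist',s);I=env.get_image('wrist');cv2.imwrite('pics/w5.png',I);np.savez('w5.npz',R=c[3],o=c[4],k=c[:3])
u,v=map(int,proj(c,(.451,.1756,.0405)));print(u,v)
x0,y0=max(u-80,0),max(v-60,0);print(x0,y0);cv2.imwrite('pics/c5.png',cv2.resize(I[y0:y0+120,x0:x0+160],(800,600),interpolation=cv2.INTER_CUBIC))
E
```

```text
14.4 [0.42600228 0.16001937 0.05067773] 0.16872250790964685 [5.39711036 2.29348324 4.3071888 ] 40.00114448368549 [0.986 0.17  0.003]
moved 0.060444254352679944
382 277
302 217
```

View pics/c5.png

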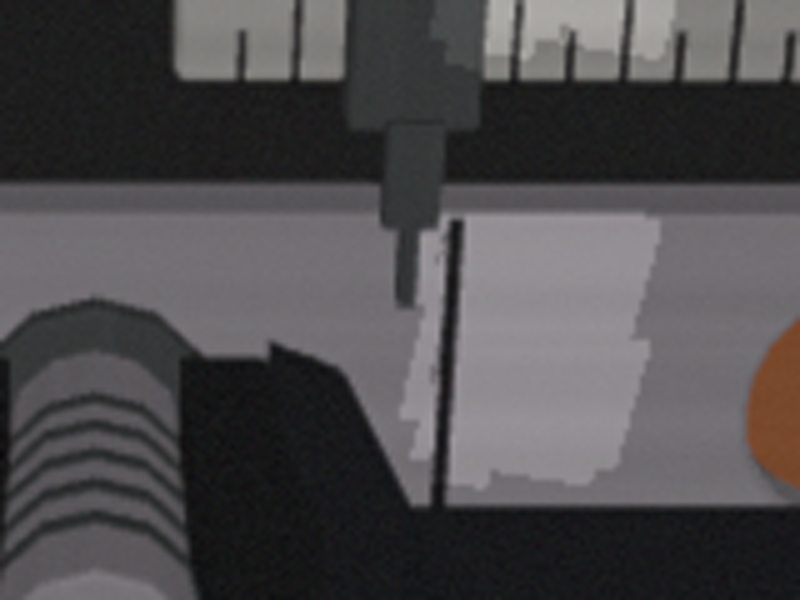

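The pointer tip is at crop (404,305), and the line at that row is at about (452,305), still to the housing side. I work out the remaining distance.

```bash
python3 - <<'E'
from h import *
z=np.load('w5.npz');c=(*z['k'],z['R'],z['o']);a=np.radians(9.8);A=np.array([np.cos(a),np.sin(a),0])
l1,l2=onz(c,302+456/5,217+225/5,.0395),onz(c,302+438/5,217+500/5,.0395);L=(l1+l2)/2
for h in(.0395,.0405,.042): t=onz(c,302+404/5,217+303/5,h);print(h,t,(L-t)@A)
print(l1,l2,(l1-l2)@A)
E
```

```text
0.0395 [0.45144013 0.17514848 0.0395    ] 0.004315273820350532
0.0405 [0.45118352 0.17554454 0.0405    ] 0.004500726487474206
0.042 [0.45079861 0.17613862 0.042     ] 0.004778905488159743
[0.45443182 0.18348051 0.0395    ] [0.45912493 0.15571164 0.0395    ] 0.00010189590906367685
```

Emit:
drive_tool:
  dp:
    - [0,-0.07,0]
    - [0,-0.08,0]
    - [0,0,0]
    - [0,0,0]
    - [0,0,0]
    - [0,0,0]
  dr:
    - [0,0,0]
    - [0,0,0]
    - [0,0,0]
    - [0,0,0]
    - [0,0,0]
    - [0,0,0]

```text
t: 15.05
tcp_pos: [0.4219, 0.1593, 0.0507]
tool_rot: [0.001, 0.644, 0.765, 0.001]
wrist_force: [5.8, 1.5, 3.6]
width: 0.167
gripper_force: 40.0
```

```bash
python3 - <<'E'
from h import *
s=env.state();print(s['t'],s['tcp_pos'],s['wrist_force'],s['gripper_force'])
print('moved',np.linalg.norm((s['tcp_pos']-np.array([.4856,.1701,.0507]))[:2]))
c=cam('wrist',s);I=env.get_image('wrist');a=I[:,:,:]
u,v=map(int,proj(c,(.451,.1756,.0405)));x0,y0=u-80,v-60
T=env.get_image('top');P=cv2.resize(I[y0:y0+120,x0:x0+160],(400,300),interpolation=cv2.INTER_CUBIC)
cv2.imwrite('pics/c6.png',np.hstack([P,cv2.resize(T[195:315,235:395],(400,300))]))
E
```

```text
15.05 [0.42187831 0.15929857 0.05069641] [5.77525993 1.54282448 3.55861432] 40.001695062965155
moved 0.0646306820780728
```

View pics/c6.png

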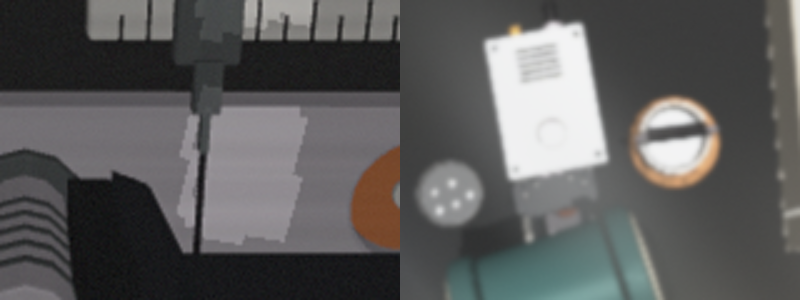

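The line now runs straight from the pointer tip at (203,152), the can stands centred on the ring, and the grip is holding. Handing in.

```bash
python3 -c "
from station import env
print(env.finish_job())"
```

```text
the job is handed in; nothing more can be done
None
```

The can stands upright and released on the cork ring, and I handed the job in with the slide still held out and its line level with the pointer tip; the hand-in gave no verdict.

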